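# Refit the torch's lens and bezel ring

### The arm

A 7-joint arm with a two-finger parallel gripper is mounted at the origin on the work surface. World frame = base frame: x ahead of the robot, y to its left, z up, the work surface at z = 0. Lengths are in m, angles in rad, forces in N, time in s.
With the tool pointing down it reaches from about 0.425 to 0.875 m from the base axis. Payload 4.7 kg.
Tool frame: the origin (TCP) lies between the finger pads; the fingertips stand 14 mm ahead of it and the grasp point (between the pads) lies 5 mm behind it; z points along the fingers, y is the line along which they close (so a half turn about z gives the same grasp; the last joint's range is limited). The gripper opens to 87 mm and grips with 3 to 60 N. Pads are 19 mm wide; open, the fingers measure 117 mm over their backs; the gripper's body (75 mm by 190 mm) begins 51 mm behind the grasp point.
Start: joints at [1.356, 0.321, -0.07, 1.45, 0.023, 1.371, -0.057], TCP at [0.147, -0.633, 0.201] pointing down, gripper open.
Joint ranges: [-2.86, 2.86], [-0.3, 2.09], [-1.38, 1.24], [0.06, 2.45], [-1.56, 4.7], [0.09, 2.05], [-2.69, 2.69]. Speed limits (rad/s): [2.57, 2.57, 3.14, 3.14, 3.14, 3.14, 3.14].

### API

Orientations are given as a rotation vector (axis times angle).
In Python, from bench import ctrl gives the robot as it stands.
- The arm moves only by the shell command python3 -m inch 'ROWS' [OPENING] [FORCE]. ROWS is JSON, a list of rows, each a list of 6 numbers: the shift along the world's x, y, z in mm, then the turn, a rotation vector about the world's x, y, z in degrees. In form: [[tx, ty, tz, rx, ry, rz], ...]. A call has 1 to 20 rows; each row is the pose to reach, as a shift and turn from the pose commanded when the call began; what a row does not reach only later rows make up. A row lasts 1/8 s, in which the tool goes at most 62.5 mm and 10.7 degrees, less where a joint would pass 70% of its speed; a pose out of reach is approached as far as the arm can. A call with a gripper value outside its range is refused whole. OPENING is the finger opening in mm, from 0 to 87, set as the call begins (- or left out, the last holds). The fingers move at their own pace and stop on an object; FORCE is the grip in N (left out, the last holds). Time passes only in rows, so rows that repeat a pose let the fingers close. It gives the time, the measured TCP pose, the force, the opening and the grip force at its end, in the units of the state.
- ctrl.get_state(): the state, without advancing time (a new reading comes with each control period).
- ctrl.get_image(name): name is "scene" or "side" or "wrist"; returns (picture, depth): 480x640x3 uint8, red, green, blue; 480x640 float32, m along the optical axis (not along the pixel's ray), 0 where there is no reading.
- ctrl.camera_params(name): a dict with "mtx" (3x3 intrinsics, pixels), "T" (4x4, takes a point from camera to world coordinates). Camera axes: x right, y down, z forward; pixel columns grow to the right and rows downward; lengths in m; the calibration is good to about 2 mm. A picture is of the moment at which its call begins: read the wrist's pose just before it. camera_params takes no time and is no camera call; for the wrist camera it gives the pose at the moment of the call.
- ctrl.close_job(): hands the job in; it is judged then, once.
The state is a dict: "time": time; "joint_positions": joint angles; "qd": joint speeds; "joint_torque": joint torques, N m; "position": TCP position; "tool_rot": TCP orientation; "ft_force": force on the tool from outside, world axes, zero at the start; "torque": the same for the moment, N m; "grip_width": opening from 0.0 (shut) to 1.0 (fully open); "grip_force": force on a finger pad.
Only numpy, scipy, OpenCV 4.12 (cv2) and the standard library are available. Lean on these libraries where they do the work, as an engineer would, in place of code of your own. Each camera call takes 0.05 s, during which the arm holds its last target. There are 200 camera calls.

### The job

The torch stands head up in its charging cradle with its lens and bezel ring off. Put the lens flat into the mouth of the head and let go of it, then set the ring over it and screw it on clockwise until it is fully home. The lens is glass, so feel your way and never press hard on it, never force the ring, and leave everything else on the console where it is.

Things in the scene. Friction and masses are not known exactly. Their poses are not given: they have to be found in the camera images.
- cradle: Black charging cradle, screwed to the console: base 120 x 92 x 14 mm, socket 56 mm across. The torch (38 mm barrel, ribbed rubber sleeve, aluminium head 62 mm across) stands upright in it, gripped fast. Origin: centre of its underside, z up. The torch was dropped in at any angle about its axis, which this frame does not tell.
- mouth (a point): Centre of the torch's mouth at its rim, on the torch's axis, 190 mm above the console, z up. The round neck is 49 mm across outside and 18 mm tall above the 62 mm head. The recess for the lens is 44 mm across and 4 mm deep.
- seat (a point): Centre of the recess's floor, 4 mm below the rim: the top of the sprung reflector, on which the lens lies. Pressed, it gives up to 3.8 mm; it starts to give at 3 N and takes 2.5 N more per mm. The point itself is fixed.
- thread (a point): On the torch's axis, 7 mm below the rim. Three thread ribs stand 4.3 mm out of the neck, 120 degrees apart at an unknown angle: find it by feel or sight. Each is 2.5 mm thick, starts with its top 2 mm below the rim, runs clockwise (seen from above) and down 4.2 mm over 80 degrees to a stop block 18 degrees long; then a 22 degree gap to the next. Finger-tight is enough: over some 2 N m strips it.
- lens: Loose glass lens in a black rubber gasket: flat disk 42 mm across, 8 mm thick, both faces alike, edges bevelled 1.5 mm, 30 g. It lies flat on the console. Origin: centre of its underside, z up. On its seat the underside is 4 mm below the rim and the top 4 mm above it. Over 25 N on it in the mouth cracks it.
- ring: Loose aluminium bezel ring with a fluted outside, 66 mm across, 17 mm high, about 50 g, lying lip up, open side down. Origin: centre of its underside, z up. Bore of the skirt 60.6 mm. Three round lugs 3.6 mm thick, 120 degrees apart (one on +x), centred 2.5 mm above the origin, reach inward to 26 mm from the axis and run under the ribs.
- lip (a point): On the ring's axis at the underside of its 3 mm lip (37 mm opening), 14 mm above the ring's origin: this face bears on the lens. Lugs on top of the ribs: it is 7 to 11 mm above the rim. Lugs in the gaps, lip on the unpressed lens: 4 mm above. Screwed home to the stops: about 1.7 mm above. If not screwed, the spring lifts it again; the thread holds by friction.
- bowl: Low glass bowl of keys, 152 mm across, 46 mm high; origin centre of underside. Not to be moved.
- remote: Blue gate remote, 36 x 60 x 16 mm; origin centre of underside. Not to be moved.
- dispenser: Steel hand gel dispenser, 68 mm across, 160 mm high; origin centre of underside. Not to be moved.
- wedge: Wooden doorstop wedge, 125 x 36 x 36 mm; origin centre of underside. Not to be moved.
- cells: Grey case with two spare cells, 48 x 78 x 24 mm; origin centre of underside. Not to be moved.
- glasses_case: Black glasses case, 62 x 158 x 40 mm; origin centre of underside. Not to be moved.
Not all that is in view belongs to the job. What is shaped like the ring but green or turquoise is not meant.

How it is judged:
By the outcome, as a careful person would: the job done as asked, in the order asked, and still so for the second after the job is handed in, with the robot touching nothing.
It also fails if it takes over 72 s, if anything falls off the work surface, if the arm or the gripper's body presses on something with over 40 N, if the wrist force passes 120 N, or if a joint passes its speed limit or range.

## Working session

There is one attempt and no reset: what is moved stays moved. The work goes in short steps, Python scripts to look and compute and a shell command to move; the robot and the scene stay as the last step left them, time stands still between calls to the robot, and variables do not carry over. Pictures are saved under pics/ and viewed, at most 12 in all, crops included, and the job is handed in when it is done.

```bash
mkdir -p pics; cat > h.py <<'E'
import numpy as np, cv2
from bench import ctrl
def shot(n,f=None):
    P=ctrl.camera_params(n); im,d=ctrl.get_image(n); im=np.ascontiguousarray(im[:,:,::-1])
    if f: cv2.imwrite('pics/'+f,im); np.savez('pics/'+f+'.npz',im=im,d=d,K=P['mtx'],T=P['T'])
    return im,d,np.array(P['mtx']),np.array(P['T'])
def ray(K,T,u,v):
    r=T[:3,:3]@np.linalg.inv(K)@np.array([u,v,1.]); return T[:3,3],r
def plane(K,T,u,v,z):
    o,r=ray(K,T,u,v); return o+r*(z-o[2])/r[2]
def pt(K,T,d,u,v):
    o,r=ray(K,T,u,v); return o+r*d[int(v),int(u)]
def cloud(d,K,T):
    v,u=np.mgrid[:480,:640]; c=np.stack([(u-K[0,2])/K[0,0]*d,(v-K[1,2])/K[1,1]*d,d],-1)
    w=c@T[:3,:3].T+T[:3,3]; w[d==0]=np.nan; return w
E
python3 - <<'E'
from h import *
np.set_printoptions(precision=3,suppress=True)
print(ctrl.get_state())
a=shot('scene','s.png');b=shot('side','d.png');shot('wrist','w.png')
for x in (a,b): print(x[2],x[3])
cv2.imwrite('pics/all.png',cv2.resize(np.hstack([a[0],b[0]]),(800,300)))
E
```

```text
{'time': 0.0, 'joint_positions': array([ 1.356,  0.322, -0.07 ,  1.452,  0.023,  1.371, -0.057]), 'qd': array([-0.   ,  0.001, -0.   ,  0.   ,  0.   , -0.001, -0.002]), 'joint_torque': array([  0.   , -49.128,  -0.404, -31.253,  -0.064,   0.044,   0.   ]), 'position': array([ 0.147, -0.632,  0.2  ]), 'tool_rot': array([-3.119, -0.358,  0.001]), 'ft_force': array([-0.069, -0.852, -0.259]), 'torque': array([ 0.057, -0.063,  0.008]), 'grip_force': 0.0, 'grip_width': 0.9984334845046249}
[[515.457   0.    322.817]
 [  0.    515.457 238.384]
 [  0.      0.      1.   ]] [[ 0.416  0.759 -0.501  1.164]
 [ 0.909 -0.338  0.242 -0.276]
 [ 0.015 -0.557 -0.83   1.063]
 [ 0.     0.     0.     1.   ]]
[[464.471   0.    320.348]
 [  0.    464.471 235.383]
 [  0.      0.      1.   ]] [[-0.964 -0.159  0.214  0.366]
 [-0.267  0.579 -0.77   0.772]
 [-0.002 -0.8   -0.6    0.749]
 [ 0.     0.     0.     1.   ]]
```

View pics/s.png

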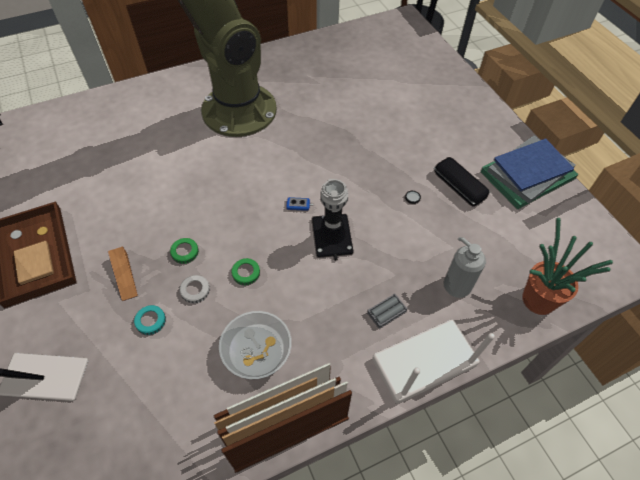

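View pics/d.png

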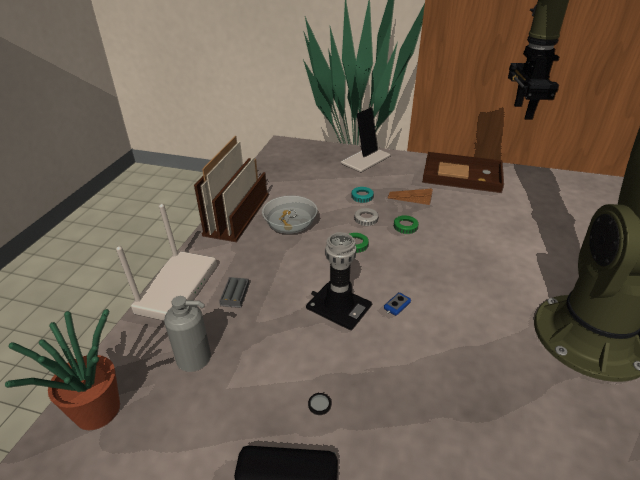

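The scene view shows these ring-like things:
- silver ring at (195,289)
- green rings at (184,250) and (246,271)
- turquoise ring at (150,320)

The only loose lens is at (413,197), since the pale disks at (16,234) are in the tray. In the side view the ring is at (366,217), the lens at (319,403) and the torch mouth at (341,243). I choose the silver ring and the lens with the black gasket.

```bash
cat > m.py <<'E'
from h import *
np.set_printoptions(precision=4,suppress=True)
seeds={'scene':dict(ring=(195,289),lens=(413,197),mouth=(334,188)),'side':dict(ring=(366,217),lens=(319,403),mouth=(341,243))}
rays={}
for n,f in (('scene','s.png'),('side','d.png')):
    z=np.load('pics/'+f+'.npz'); im,d,K,T=z['im'],z['d'],z['K'],z['T']; w=cloud(d,K,T)
    for k,(u,v) in seeds[n].items():
        c=pt(K,T,d,u,v); 
        lo,hi={'ring':(.006,.025),'lens':(.004,.02),'mouth':(.176,.215)}[k]
        m=(w[...,2]>lo)&(w[...,2]<hi)
        vv,uu=np.mgrid[:480,:640]; m&=np.hypot(uu-u,vv-v)<28
        p=w[m]; hull=cv2.convexHull(np.argwhere(m)[:,::-1].astype(np.float32)); (cu,cv_),ax,_=cv2.fitEllipse(hull)
        rays[n,k]=ray(K,T,cu,cv_)
        print(n,k,m.sum(),'ell',cu,cv_,ax,'bbox mid',(np.nanmin(p,0)+np.nanmax(p,0))/2,'size',np.ptp(p,0),'zmax',np.percentile(p[:,2],[50,95]))
for k in seeds['side']:
    (o1,r1),(o2,r2)=rays['scene',k],rays['side',k]
    s=np.linalg.lstsq(np.c_[r1,-r2],o2-o1,rcond=None)[0]; a=o1+r1*s[0];b=o2+r2*s[1]
    print(k,(a+b)/2,'gap',np.linalg.norm(a-b))
z=np.load('pics/s.png.npz')['im']; y=np.load('pics/d.png.npz')['im']
c=lambda i,u,v,r=25:cv2.resize(i[v-r:v+r,u-r:u+r],(250,250),interpolation=2)
cv2.imwrite('pics/crop.png',np.vstack([np.hstack([c(z,195,289),c(z,413,197),c(z,334,188)]),np.hstack([c(y,366,217),c(y,319,403),c(y,341,247)])]))
E
python3 m.py
```

```text
scene ring 455 ell 194.03782653808594 288.6471862792969 (26.868257522583008, 30.060888290405273) bbox mid [ 0.5347 -0.2968  0.0143] size [0.0661 0.0659 0.0165] zmax [0.0161 0.0199]
scene lens 259 ell 412.9143371582031 196.91122436523438 (51.05833435058594, 55.64488220214844) bbox mid [0.5023 0.3082 0.0089] size [0.1644 0.1484 0.0098] zmax [0.006  0.0107]
scene mouth 354 ell 333.6310729980469 189.69775390625 (22.15513801574707, 25.213823318481445) bbox mid [0.5252 0.0567 0.1847] size [0.0593 0.0574 0.017 ] zmax [0.1847 0.191 ]
side ring 548 ell 365.4191589355469 216.11781311035156 (49.93726348876953, 54.72718811035156) bbox mid [ 0.5302 -0.2968  0.0143] size [0.1359 0.2829 0.0166] zmax [0.0178 0.0211]
side lens 429 ell 320.4882507324219 400.65704345703125 (45.55284118652344, 53.14350509643555) bbox mid [0.4999 0.2938 0.0078] size [0.0946 0.0973 0.0075] zmax [0.008  0.0104]
side mouth 436 ell 340.5586853027344 242.82752990722656 (22.03131103515625, 28.244220733642578) bbox mid [0.5221 0.0595 0.1845] size [0.0569 0.0579 0.0169] zmax [0.1853 0.1915]
ring [ 0.5324 -0.2971  0.0092] gap 0.0016128866775560419
lens [0.5003 0.3007 0.0075] gap 0.006235330827995556
mouth [0.5232 0.0569 0.1815] gap 0.0007118910480855024
```

View pics/crop.png

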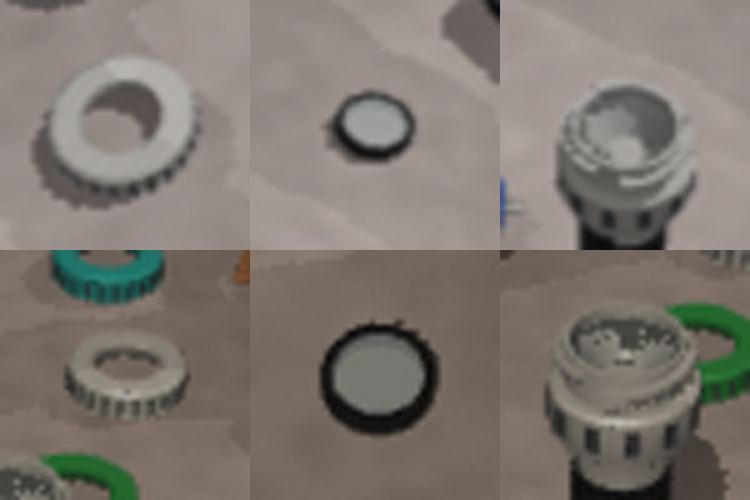

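The crops show the silver ring lip up, the lens in its black gasket, and the torch mouth with its ribs. All three are where the measurements put them. I'll go over the ring first, taking the wrist view on the way to the lens.

```bash
python3 -m inch '[[60,60,40,0,0,0],[110,110,80,0,0,0],[160,150,120,0,0,0],[210,190,120,0,0,0],[250,230,120,0,0,0],[300,270,120,0,0,0],[340,300,120,0,0,0],[370,330,120,0,0,0],[370,330,120,0,0,0],[370,330,120,0,0,0]]'; python3 - <<'E'
from h import *
np.set_printoptions(precision=3,suppress=True)
s=ctrl.get_state();print(s['position'],s['tool_rot'],s['joint_positions'])
R=cv2.Rodrigues(s['tool_rot'])[0]
im,d,K,T=shot('wrist','w1.png'); print(K,'cam in tool',R.T@(T[:3,3]-s['position']),R.T@T[:3,:3])
E
```

```text
time: 1.4
position: [0.5186, -0.3009, 0.3209]
tool_rot: [-3.119, -0.366, 0.0]
ft_force: [-1.1, -0.6, -0.8]
grip_width: 0.998
grip_force: 0.0
[ 0.519 -0.301  0.321] [-3.119 -0.366  0.   ] [ 0.815  0.209 -0.401  1.369  0.08   1.58  -0.915]
[[416.719   0.    331.532]
 [  0.    416.719 238.482]
 [  0.      0.      1.   ]] cam in tool [ 0.085 -0.001 -0.185] [[-0.002 -0.952 -0.307]
 [ 1.    -0.002  0.   ]
 [-0.001 -0.307  0.952]]
```

View pics/w1.png

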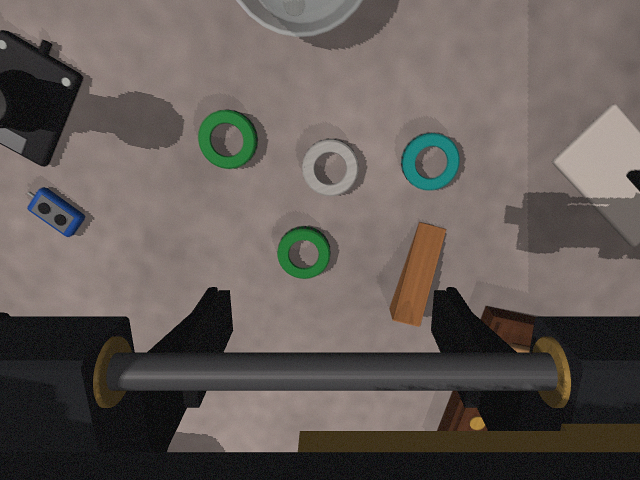

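The wrist view shows the silver ring at (330,167), between the green ring at (228,139), the green ring at (304,252) and the turquoise ring at (431,161). Next I go over the torch, then the lens.

```bash
python3 -m inch '[[-6,60,0,0,0,0],[-12,120,0,0,0,0],[-20,180,0,0,0,0],[-24,240,0,0,0,0],[-34,300,0,0,0,0],[-44,353,0,0,0,0],[-44,353,0,0,0,0],[-44,353,0,0,0,0]]'; python3 - <<'E'
from h import *
shot('wrist','w2.png')
E
python3 -m inch '[[0,60,0,0,0,0],[10,120,-10,0,0,0],[10,180,-40,0,0,0],[10,235,-80,0,0,0],[10,235,-100,0,0,0],[10,235,-100,0,0,0],[10,235,-100,0,0,0]]'; cat > e.py <<'E'
from h import *
np.set_printoptions(precision=4,suppress=True)
import sys
def fit(f,lo,hi,near,r=.05):
    z=np.load('pics/'+f+'.npz'); im,d,K,T=z['im'],z['d'],z['K'],z['T']; w=cloud(d,K,T)
    m=(w[...,2]>lo)&(w[...,2]<hi)&(np.hypot(w[...,0]-near[0],w[...,1]-near[1])<r)
    p=w[m]; h=cv2.convexHull((p[:,:2]*1e4).astype(np.float32)); c,R=cv2.minEnclosingCircle(h)
    e=cv2.fitEllipse(h); mm=cv2.convexHull(np.argwhere(m)[:,::-1].astype(np.float32)); pe=cv2.fitEllipse(mm)
    print(f,m.sum(),'circ',np.array(c)/1e4,R/1e4,'ell',np.array(e[0])/1e4,np.array(e[1])/1e4,'z50,95',np.percentile(p[:,2],[50,95]),'px',pe)
    return pe,K,T
if __name__=='__main__':
    from h import *
    shot('wrist','w3.png')
    s=ctrl.get_state();print(s['position'],s['joint_positions'])
    fit('w1.png',.012,.025,(.535,-.297)); fit('w2.png',.186,.2,(.524,.058)); fit('w3.png',.004,.015,(.50,.305))
    fit('w2.png',.166,.2,(.524,.058))
    a=cv2.imread('pics/w2.png');b=cv2.imread('pics/w3.png'); cv2.imwrite('pics/c2.png',cv2.resize(np.hstack([a,b]),(800,300)))
E
python3 e.py
```

```text
time: 2.45
position: [0.4734, 0.0473, 0.3215]
tool_rot: [3.12, 0.353, 0.0]
ft_force: [0.3, -0.4, 0.9]
grip_width: 0.998
grip_force: 0.0
time: 3.38
position: [0.4851, 0.2829, 0.2222]
tool_rot: [3.121, 0.353, 0.001]
ft_force: [-0.1, 0.0, 0.8]
grip_width: 1.001
grip_force: 0.0
[0.4851 0.2832 0.2226] [ 0.2331  0.2205 -0.9262  1.6193  0.1799  1.3899 -2.0594]
w1.png 1732 circ [ 0.5316 -0.2944] 0.0333044677734375 ell [ 0.5316 -0.2945] [0.0655 0.0661] z50,95 [0.0183 0.0199] px ((329.46868896484375, 166.76119995117188), (56.23198699951172, 57.03311538696289), 13.80286693572998)
w2.png 1527 circ [0.5236 0.0591] 0.028884432983398437 ell [0.5237 0.0591] [0.0573 0.0575] z50,95 [0.1896 0.1924] px ((331.7498779296875, 149.24488830566406), (76.11343383789062, 77.79985046386719), 8.013934135437012)
w3.png 1511 circ [0.4963 0.3031] 0.03403685302734375 ell [0.5002 0.2992] [0.0449 0.0669] z50,95 [0.0087 0.0102] px ((318.5477600097656, 175.95028686523438), (46.4955940246582, 69.99207305908203), 112.21983337402344)
w2.png 4968 circ [0.5236 0.0592] 0.03158324584960937 ell [0.5245 0.0592] [0.0613 0.0619] z50,95 [0.1829 0.1918] px ((331.58770751953125, 147.1934051513672), (78.49392700195312, 81.58492279052734), 3.5591187477111816)
```

View pics/c2.png

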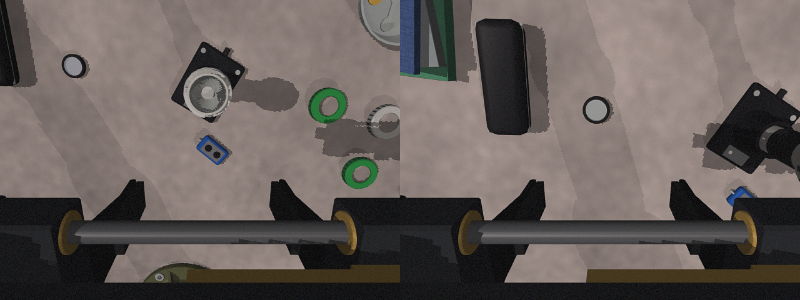

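The left view is over the torch, with the mouth at about (207,92) and the lens at (73,66). The right view is over the lens, at (596,110), well clear of the glasses case. I'll refine the lens position and read the rib angle from the depth.

```bash
python3 - <<'E'
from e import *
fit('w3.png',.004,.014,(.5,.304),.028)
fit('w2.png',.004,.014,(.5,.304),.028)
R=[]
for f,c in (('w3.png',(313,176)),('w2.png',(117,106))):
    z=np.load('pics/'+f+'.npz'); im,K,T=z['im'],z['K'],z['T']
    g=im.max(2); m=((g<70)*255).astype(np.uint8)
    for q in cv2.findContours(m,cv2.RETR_EXTERNAL,cv2.CHAIN_APPROX_NONE)[0]:
        if len(q)<20: continue
        e=cv2.fitEllipse(q)
        if np.hypot(e[0][0]-c[0],e[0][1]-c[1])<15: print(f,e,plane(K,T,*e[0],.005)); R.append(ray(K,T,*e[0]))
if len(R)==2:
    (o1,r1),(o2,r2)=R; s=np.linalg.lstsq(np.c_[r1,-r2],o2-o1,rcond=None)[0]; print(o1+r1*s[0],o2+r2*s[1])
z=np.load('pics/w2.png.npz'); w=cloud(z['d'],z['K'],z['T'])
dx,dy=w[...,0]-.5238,w[...,1]-.0592; r=np.hypot(dx,dy); a=np.degrees(np.arctan2(dy,dx))%360
m=(r>.0258)&(r<.0285)&(w[...,2]>.165)
print([(i*10,round(float(np.median(w[...,2][m&(a//10==i)]))*1e3-190,1),int((m&(a//10==i)).sum())) for i in range(36)])
E
```

```text
w3.png 1507 circ [0.5028 0.3023] 0.024719174194335936 ell [0.5021 0.3035] [0.0423 0.0482] z50,95 [0.0087 0.0102] px ((315.2239074707031, 173.45510864257812), (44.61384582519531, 49.97216796875), 38.6518440246582)
w2.png 1170 circ [0.4981 0.3037] 0.022942939758300782 ell [0.4998 0.3036] [0.0414 0.0439] z50,95 [0.0085 0.0103] px ((117.80783081054688, 105.87503814697266), (35.27983474731445, 43.36619186401367), 134.9999237060547)
w3.png ((313.77557373046875, 175.47772216796875), (42.89784622192383, 43.344200134277344), 174.88015747070312) [0.4999 0.3044 0.005 ]
w2.png ((117.97346496582031, 105.33937072753906), (35.237022399902344, 41.064144134521484), 132.33412170410156) [0.5004 0.3043 0.005 ]
[0.4999 0.3044 0.0048] [0.5004 0.3044 0.0047]
[(0, -3.5, 24), (10, -3.1, 25), (20, -2.6, 24), (30, -1.8, 26), (40, -1.8, 24), (50, -1.0, 29), (60, -1.0, 16), (70, -16.7, 22), (80, -16.0, 25), (90, -4.6, 21), (100, -4.8, 20), (110, -3.9, 23), (120, -3.8, 23), (130, -3.2, 22), (140, 238.8, 226), (150, 241.1, 377), (160, 241.6, 252), (170, 259.4, 781), (180, 258.5, 1075), (190, 257.9, 1106), (200, 259.1, 946), (210, 259.1, 517), (220, 241.6, 264), (230, 240.3, 437), (240, 237.6, 50), (250, -3.2, 23), (260, -2.3, 22), (270, -2.1, 24), (280, -1.5, 19), (290, -0.8, 25), (300, -15.6, 28), (310, -16.2, 22), (320, -15.7, 18), (330, -4.8, 25), (340, -4.9, 25), (350, -4.4, 26)]
```

```bash
python3 -m inch '[[15,21.5,-50,0,0,0],[15,21.5,-100,0,0,0],[15,21.5,-150,0,0,0],[15,21.5,-180,0,0,0],[15,21.5,-195,0,0,0],[15,21.5,-204,0,0,0],[15,21.5,-204,0,0,0],[15,21.5,-204,0,0,0]]' 60; python3 -c "
from h import *
z=np.load('pics/w2.png.npz'); w=cloud(z['d'],z['K'],z['T'])
dx,dy=w[...,0]-.5238,w[...,1]-.0592; r=np.hypot(dx,dy); a=np.degrees(np.arctan2(dy,dx))%360
m=(r>.0255)&(r<.0285)&(w[...,2]>.165)
for lo,hi in((58,96),(294,340)): print([(i,round(float(np.median(w[...,2][m&(a//3*3==i//3*3)]))*1e3-190,1)) for i in range(lo,hi,3)])
"
```

```text
time: 4.42
position: [0.4994, 0.3069, 0.0187]
tool_rot: [-3.121, -0.358, -0.003]
ft_force: [-0.1, 0.4, 0.6]
grip_width: 0.691
grip_force: 0.0
[(58, -1.0), (61, -0.8), (64, -0.6), (67, -16.7), (70, -16.7), (73, -16.9), (76, -17.0), (79, -16.2), (82, -16.6), (85, -16.7), (88, -5.3), (91, -4.9), (94, -4.4)]
[(294, -0.9), (297, -0.5), (300, -0.5), (303, -2.5), (306, -16.2), (309, -16.5), (312, -16.4), (315, -16.2), (318, -16.8), (321, -16.3), (324, -4.8), (327, -5.0), (330, -4.1), (333, -4.9), (336, -5.0), (339, -4.9)]
```

```bash
python3 -m inch '[[0,0,0,0,0,0],[0,0,0,0,0,0]]'; python3 -m inch '[[0,0,0,0,0,0],[0,0,0,0,0,0],[0,0,0,0,0,0],[0,0,0,0,0,0]]' 38 10
```

```text
time: 4.68
position: [0.4987, 0.3066, 0.0179]
tool_rot: [-3.121, -0.359, -0.001]
ft_force: [0.3, 0.4, -0.5]
grip_width: 0.689
grip_force: 0.0
time: 5.18
position: [0.4984, 0.3064, 0.0174]
tool_rot: [3.121, 0.359, -0.0]
ft_force: [-0.2, -0.4, 1.0]
grip_width: 0.45
grip_force: 0.0
```

```bash
python3 -c "
from h import *
im=shot('wrist','w4.png')[0]; shot('scene','s4.png'); s=cv2.imread('pics/s4.png'); d=shot('side','d4.png')[0]
cv2.imwrite('pics/c4.png',np.hstack([im[160:480,120:520],cv2.resize(d[340:440,260:385],(400,320))]))
print(ctrl.get_state())"
```

```text
{'time': 5.325, 'joint_positions': array([ 0.08796223,  0.4800732 , -0.83676505,  1.78912243,  0.40543728,
        1.05408876, -2.23992647]), 'qd': array([-0.00011838,  0.00105542,  0.00090337, -0.00211334,  0.00155325,
       -0.00142806,  0.00088376]), 'joint_torque': array([ 2.68388021e-04, -4.21761739e+01, -1.04084346e+01, -2.56044370e+01,
        2.71385646e-02, -8.04086239e-02,  3.11292001e-05]), 'position': array([0.49840604, 0.30638303, 0.01735644]), 'tool_rot': array([ 3.12096787e+00,  3.58580304e-01, -1.66569522e-04]), 'ft_force': array([ 0.51068451, -0.27676944, -0.04314909]), 'torque': array([-0.01046308,  0.03061018,  0.02136512]), 'grip_force': 0.0, 'grip_width': 0.4398036729451579}
```

View pics/c4.png

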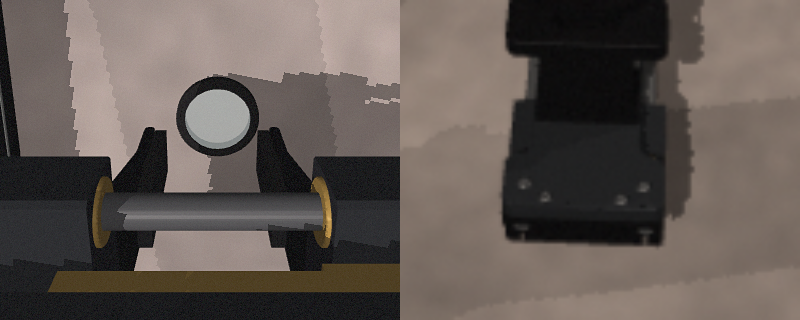

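The lens is not between the fingers: it sits just ahead of them, at wrist pixel (338,277). I'll measure it again.

```bash
python3 -c "
from e import *
z=np.load('pics/w4.png.npz'); K,T,d=z['K'],z['T'],z['d']
print(plane(K,T,338,277,.006),pt(K,T,d,338,277),T)
p=ctrl.get_state(); R=cv2.Rodrigues(p['tool_rot'])[0]; print(R, R.T@(T[:3,3]-p['position']))
fit('w4.png',.004,.014,(.5,.304),.06)
# fingertip pixel check
for u,v in((275,300),(390,300)): print(pt(K,T,d,u,v))
w=cloud(d,K,T)
m=(w[...,2]<.03)&(w[...,2]>.002)&(np.hypot(w[...,0]-.5,w[...,1]-.305)<.08); 
for k in range(0,480,20): 
  uu=np.where(m[k])[0]
  if len(uu): print(k,uu.min(),uu.max(),w[k,uu.min()],w[k,uu.max()])
"
```

```text
[0.4998 0.3042 0.006 ] [0.5008 0.3045 0.0086] [[ 0.2253 -0.9273 -0.299   0.5807]
 [-0.9743 -0.2142 -0.0699  0.3265]
 [ 0.0008  0.307  -0.9517  0.2022]
 [ 0.      0.      0.      1.    ]]
[[ 0.9739  0.2268 -0.0001]
 [ 0.2268 -0.9739 -0.0001]
 [-0.0001  0.0001 -1.    ]] [ 0.0847 -0.0009 -0.1848]
w4.png 5148 circ [0.5082 0.3172] 0.03638338317871094 ell [0.508  0.3151] [0.0446 0.0734] z50,95 [0.0087 0.01  ] px ((317.33709716796875, 256.331787109375), (87.6336669921875, 144.14280700683594), 133.9358673095703)
[0.5023 0.3316 0.0497]
[0.5127 0.2864 0.0496]
120 289 385 [0.5695 0.3439 0.0021] [0.5795 0.3007 0.0022]
140 249 424 [0.5566 0.3602 0.0032] [0.5749 0.2805 0.0022]
160 228 450 [0.5451 0.3685 0.0025] [0.5688 0.2657 0.002 ]
180 219 468 [0.5346 0.3714 0.0021] [0.5617 0.2545 0.0029]
200 197 479 [0.5224 0.3803 0.0024] [0.5535 0.2458 0.0021]
220 188 485 [0.5113 0.3834 0.0022] [0.5445 0.2396 0.0023]
240 200 484 [0.5022 0.3763 0.0021] [0.5345 0.2366 0.0024]
260 206 482 [0.4922 0.3718 0.0023] [0.5241 0.2341 0.0024]
280 190 484 [0.4792 0.3785 0.0022] [0.5138 0.2294 0.0026]
300 188 474 [0.4675 0.3781 0.0022] [0.5017 0.2307 0.0026]
320 232 431 [0.461  0.3536 0.0022] [0.4851 0.2492 0.0023]
340 286 367 [0.4557 0.3229 0.0026] [0.4654 0.2797 0.0022]
400 313 355 [0.4202 0.3001 0.0022] [0.4256 0.2765 0.0021]
```

```bash
python3 -c "
from h import *
z=np.load('pics/w4.png.npz'); K,T,d=z['K'],z['T'],z['d']
R=np.array([[.9739,.2268,0],[.2268,-.9739,0],[0,0,-1]]);p=np.array([.4984,.3064,.0174])
for q in [(0,0,.014),(0,.019,.014),(0,-.019,.014),(0.0095,.019,.014),(0,.019,-.03),(0,-.019,-.03)]:
  c=T[:3,:3].T@(p+R@np.array(q)-T[:3,3]); h=K@c; print(q,h[:2]/h[2],c[2],d[int(h[1]/h[2]),int(h[0]/h[2])])
w=cloud(d,K,T)
for u in (270,285,380,395): print(u,[(v,np.round((w[v,u]-p)@R*1e3)) for v in range(285,350,12)])
"
```

```text
(0, 0, 0.014) [333.13389765 276.47738722] 0.21519330155465552 0.20959792
(0, 0.019, 0.014) [369.92452447 276.4137164 ] 0.21519923905817478 0.20876269
(0, -0.019, 0.014) [296.34124055 276.54106155] 0.21518736405113625 0.2097793
(0.0095, 0.019, 0.014) [370.42362454 259.18759811] 0.21228245055612224 0.20647268
(0, 0.019, -0.03) [379.28678248 318.05925354] 0.17332462927990305 0.16996908
(0, -0.019, -0.03) [287.92546406 318.22022039] 0.17331275427286452 0.22555946
270 [(285, array([ -6., -33.,  17.])), (297, array([ 11., -26., -32.])), (309, array([ 10., -24., -41.])), (321, array([ 10., -23., -50.])), (333, array([ 10., -22., -58.])), (345, array([  9., -21., -64.]))]
285 [(285, array([ -6., -25.,  17.])), (297, array([  8., -20., -26.])), (309, array([  3., -20., -28.])), (321, array([ -1., -20., -30.])), (333, array([ -7., -20., -31.])), (345, array([-42., -27.,  17.]))]
380 [(285, array([-6., 25., 16.])), (297, array([ 10.,  19., -30.])), (309, array([  7.,  18., -35.])), (321, array([  2.,  19., -35.])), (333, array([ -3.,  19., -38.])), (345, array([ -7.,  19., -39.]))]
395 [(285, array([-6., 32., 16.])), (297, array([ 10.,  25., -31.])), (309, array([ 11.,  23., -43.])), (321, array([ 10.,  22., -50.])), (333, array([  9.,  21., -57.])), (345, array([  9.,  20., -65.]))]
```

```bash
python3 -c "
from h import *
np.set_printoptions(precision=3,suppress=True)
R=np.array([[.9739,.2268,0],[.2268,-.9739,0],[0,0,-1]]);p=np.array([.4984,.3064,.0174])
for f in('s4.png','d4.png'):
  z=np.load('pics/'+f+'.npz'); w=cloud(z['d'],z['K'],z['T']); t=(w-p)@R*1e3
  m=(np.abs(t[...,0])<25)&(np.abs(t[...,1])<60)&(t[...,2]<14)&(t[...,2]>-140)
  q=t[m]; print(f,m.sum()); 
  for b in range(-140,20,10):
    s=q[(q[:,2]>=b)&(q[:,2]<b+10)]
    if len(s): print(b,len(s),np.percentile(s,5,axis=0),np.percentile(s,95,axis=0))
im=cv2.imread('pics/s4.png'); P=np.load('pics/s4.png.npz'); c=P['T'][:3,:3].T@(p-P['T'][:3,3]); h=P['K']@c; u,v=(h[:2]/h[2]).astype(int); print(u,v)
cv2.imwrite('pics/c5.png',cv2.resize(im[v-50:v+40,u-60:u+60],(800,600)))
"
```

```text
s4.png 723
-140 194 [ -23.166  -45.127 -138.772] [  24.677   56.156 -130.754]
-130 78 [ -19.662  -41.137 -129.44 ] [  24.904   53.292 -120.558]
-120 161 [ -20.537  -39.39  -118.865] [  24.101   51.927 -111.942]
-110 7 [  17.085  -24.331 -107.997] [  24.633   -0.807 -100.307]
-100 4 [ 13.739 -23.632 -99.28 ] [ 20.092 -21.991 -92.822]
-90 7 [  7.689 -25.031 -89.345] [ 13.534 -21.375 -82.361]
-80 12 [  0.245 -25.97  -79.48 ] [  9.473 -16.353 -71.83 ]
-70 10 [ -2.213 -26.643 -68.544] [ 11.409  10.134 -61.142]
-60 13 [  3.319 -26.333 -58.828] [ 11.108  32.792 -50.893]
-50 21 [  4.089 -25.246 -48.632] [ 11.688  31.254 -40.653]
-40 22 [  1.68  -23.644 -39.618] [ 11.681  31.657 -30.968]
-30 22 [ -0.327 -24.827 -29.494] [ 10.513  29.523 -21.538]
0 57 [-11.245 -10.292   6.077] [19.954 24.767  9.788]
10 115 [-13.281 -44.008  10.321] [19.674 44.899 13.833]
d4.png 276
-140 257 [ -22.418  -58.893 -139.07 ] [  21.956  -48.6   -133.16 ]
10 19 [-17.627 -59.247  12.684] [ 23.844 -27.689  13.819]
414 192
```

View pics/c5.png

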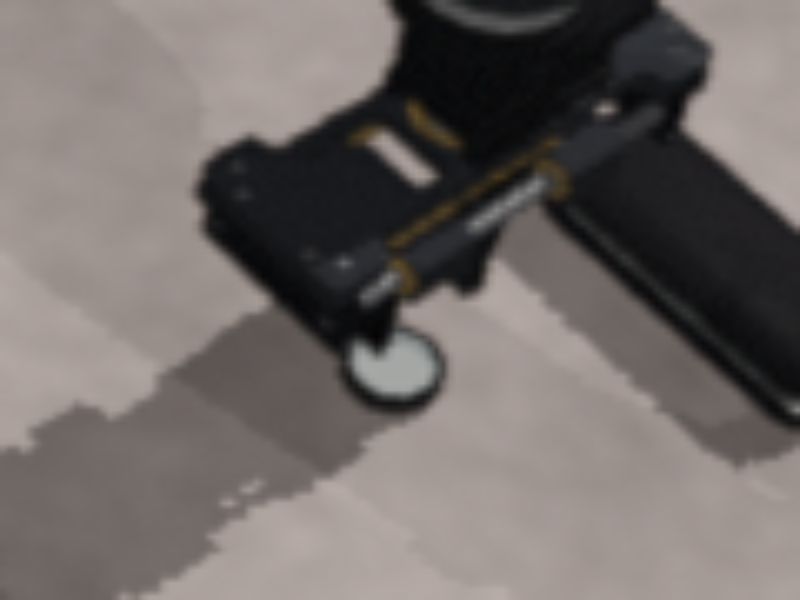

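The scene crop shows the fingertips clearly above the lens. In both views they end about 25 mm behind the reported TCP, where the text puts them 14 mm ahead, so I'll trust what I see. I'll reopen the gripper, centre it, and feel for the console.

```bash
python3 -m inch '[[2,-2,0,0,0,0],[2,-2,0,0,0,0],[2,-2,-15,0,0,0],[2,-2,-30,0,0,0],[2,-2,-34,0,0,0],[2,-2,-34,0,0,0],[2,-2,-34,0,0,0]]' 60 10; python3 -m inch '[[0,0,-1,0,0,0],[0,0,-2,0,0,0],[0,0,-3,0,0,0],[0,0,-4,0,0,0],[0,0,-4,0,0,0]]';python3 -m inch '[[0,0,-1,0,0,0],[0,0,-2,0,0,0],[0,0,-2,0,0,0]]'; python3 -c "
from e import *
f='w5.png'; _,d,K,T=shot('wrist',f); fit(f,.004,.014,(.5,.304),.028)
s=ctrl.get_state();p=s['position'];R=cv2.Rodrigues(s['tool_rot'])[0]; w=(cloud(d,K,T)-p)@R*1e3; 
m=(np.abs(w[...,0])<14)&(np.abs(w[...,1])>20)&(np.abs(w[...,1])<60)
print(np.histogram(w[m][:,2],range(-60,40,4)))"
```

```text
time: 6.2
position: [0.5006, 0.3047, -0.0163]
tool_rot: [-3.121, -0.359, -0.001]
ft_force: [0.3, 0.3, 0.1]
grip_width: 0.694
grip_force: 0.0
time: 6.82
position: [0.5004, 0.3044, -0.0206]
tool_rot: [3.121, 0.359, -0.0]
ft_force: [0.1, -0.2, 0.3]
grip_width: 0.687
grip_force: 0.0
time: 7.2
position: [0.5005, 0.3045, -0.0208]
tool_rot: [3.12, 0.359, 0.0]
ft_force: [-4.0, -3.8, 15.7]
grip_width: 0.689
grip_force: 7.0
w5.png 6941 circ [0.4999 0.3047] 0.02137686004638672 ell [0.5002 0.3047] [0.0415 0.0421] z50,95 [0.0086 0.01  ] px ((332.6619567871094, 315.106689453125), (94.40441131591797, 99.76365661621094), 87.6990737915039)
(array([ 463,  430,  520,  509,  435,  406,  381,  429,  342, 6823,    1,
          0,    0,    0,    0,    0,    0,    0,    0,    0,    0,    0,
          0,    0]), array([-60, -56, -52, -48, -44, -40, -36, -32, -28, -24, -20, -16, -12,
        -8,  -4,   0,   4,   8,  12,  16,  20,  24,  28,  32,  36]))
```

Contact with the console at reported z = -20.8 mm, so tip height is reported z plus 20.8 mm. I'll raise the tips to 4 mm and grip.

```bash
python3 -m inch '[[0,0,6,0,0,0],[0,0,6,0,0,0],[0,0,6,0,0,0]]'; python3 -m inch '[[0,0,0,0,0,0],[0,0,0,0,0,0],[0,0,0,0,0,0],[0,0,0,0,0,0],[0,0,0,0,0,0],[0,0,0,0,0,0]]' 36 10
```

```text
time: 7.62
position: [0.5003, 0.3043, -0.0169]
tool_rot: [3.121, 0.358, -0.0]
ft_force: [0.1, -0.2, 0.5]
grip_width: 0.688
grip_force: 0.0
time: 8.38
position: [0.5004, 0.3044, -0.0166]
tool_rot: [3.121, 0.359, -0.0]
ft_force: [-0.9, -0.4, -0.3]
grip_width: 0.466
grip_force: 10.0
```

```bash
python3 -m inch '[[0,0,10,0,0,0],[0,0,30,0,0,0],[0,0,60,0,0,0],[0,0,110,0,0,0],[0,0,160,0,0,0],[0,0,210,0,0,0],[0,0,240,0,0,0],[0,0,240,0,0,0],[0,0,240,0,0,0]]'; python3 -c "
from e import *
f='w6.png'; im,d,K,T=shot('wrist',f)
s=ctrl.get_state();p=s['position'];R=cv2.Rodrigues(s['tool_rot'])[0]; print(p)
im=im[240:400,230:430]; 
side=shot('side','d6.png')[0]; P=np.load('pics/d6.png.npz'); h=P['K']@(P['T'][:3,:3].T@(p+[0,0,.02]-P['T'][:3,3])); u,v=(h[:2]/h[2]).astype(int); print(u,v)
cv2.imwrite('pics/c6.png',np.hstack([cv2.resize(im,(400,320)),cv2.resize(side[v-32:v+32,u-40:u+40],(400,320))]))
w=(cloud(d,K,T)-p)@R*1e3; m=(np.abs(w[...,0])<30)&(np.abs(w[...,1])<18)&(w[...,2]>-40)&(w[...,2]<0); q=w[m]; print(m.sum(),q.min(0),q.max(0),np.percentile(q[:,2],[5,50,95]))"
```

```text
time: 9.5
position: [0.5, 0.3042, 0.2233]
tool_rot: [3.12, 0.359, -0.0]
ft_force: [-0.0, -0.0, -0.2]
grip_width: 0.47
grip_force: 10.0
[0.4998 0.3039 0.2226]
318 311
6593 [-19.3773 -17.9894 -28.7381] [ 21.0752  17.9974 -18.8616] [-27.4328 -26.124  -24.571 ]
```

View pics/c6.png

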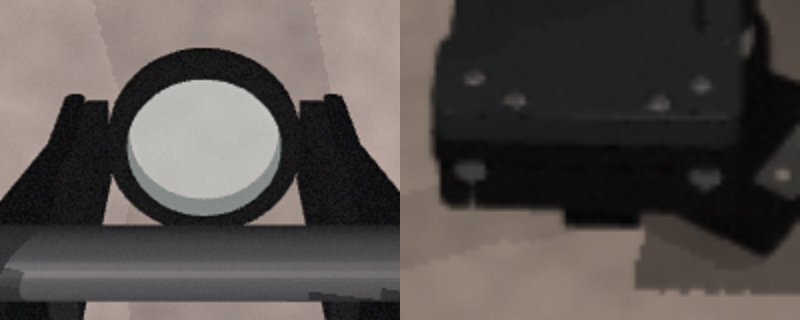

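The lens is gripped centrally and level between the pads. I carry it next to the mouth and measure the mouth up close.

```bash
python3 -m inch '[[-5,-50,25,0,0,0],[-10,-100,25,0,0,0],[-15,-150,25,0,0,0],[-20,-210,25,0,0,0],[-25,-256,25,0,0,0],[-25,-256,25,0,0,0],[-25,-256,25,0,0,0],[-25,-256,25,0,0,0]]'; cat > mm.py <<'E'
from e import *
f='w7.png'; im,d,K,T=shot('wrist',f)
s=ctrl.get_state();p=s['position'];R=cv2.Rodrigues(s['tool_rot'])[0]; print(p,R[:,0])
W=cloud(d,K,T); w=(W-p)@R*1e3; m=(np.abs(w[...,0])<26)&(np.abs(w[...,1])<20)&(w[...,2]>-32)&(w[...,2]<-18)
h=cv2.convexHull(w[m][:,:2].astype(np.float32)); print('lens in tool',m.sum(),cv2.minEnclosingCircle(h),w[m].min(0),w[m].max(0),np.median(w[m][:,2]))
c=np.array([.5237,.0591])
for it in range(4):
    r=np.hypot(W[...,0]-c[0],W[...,1]-c[1]); m=(np.abs(W[...,2]-.190)<.002)&(r<.0250)&(r>.0205)
    q=W[m][:,:2]; A=np.c_[2*q,np.ones(len(q))]
    n=np.linalg.norm(q-c,axis=1); c=c+ 0
    a=np.arctan2(*(q-c).T[::-1]); 
    # centre from balanced angular means of ring band (mid radius)
    b=np.round(a/np.pi*18); mid=np.array([q[b==k].mean(0) for k in np.unique(b) if (b==k).sum()>3])
    B=np.c_[2*mid,np.ones(len(mid))]; x=np.linalg.lstsq(B,(mid**2).sum(1),rcond=None)[0]; c=x[:2]
    print('rim',len(q),len(mid),c,np.sqrt(x[2]+c@c),np.median(W[m][:,2]))
fit(f,.187,.194,c,.032); fit(f,.165,.194,c,.034)
cv2.imwrite('pics/c7.png',im)
E
python3 mm.py
```

```text
time: 10.6
position: [0.4752, 0.0501, 0.2481]
tool_rot: [-3.12, -0.363, 0.001]
ft_force: [-0.2, -0.0, -0.0]
grip_width: 0.468
grip_force: 10.0
[0.4753 0.0501 0.2481] [ 0.9733  0.2297 -0.0004]
lens in tool 7016 ((-0.6615058779716492, 0.21887098252773285), 22.186670303344727) [-20.515  -19.9979 -31.9502] [ 20.7463  19.917  -19.0084] -25.444433120969414
rim 1008 37 [0.5239 0.0592] 0.023121905342453095 0.1911721448998545
rim 1017 37 [0.5239 0.0593] 0.023129159868411953 0.19116649882439682
rim 1017 37 [0.5239 0.0593] 0.023131404956185573 0.19116649882439682
rim 1017 37 [0.5239 0.0593] 0.023131404956185573 0.19116649882439682
w7.png 2056 circ [0.5236 0.0592] 0.02892060852050781 ell [0.5235 0.0592] [0.0571 0.0576] z50,95 [0.1906 0.1924] px ((336.6765441894531, 166.29571533203125), (97.85250854492188, 98.5076904296875), 159.2182159423828)
w7.png 8029 circ [0.5237 0.0591] 0.03154632873535156 ell [0.5247 0.0595] [0.0612 0.0616] z50,95 [0.1831 0.1917] px ((336.5120544433594, 162.98719787597656), (99.693115234375, 104.50730895996094), 2.4629650115966797)
```

View pics/c7.png

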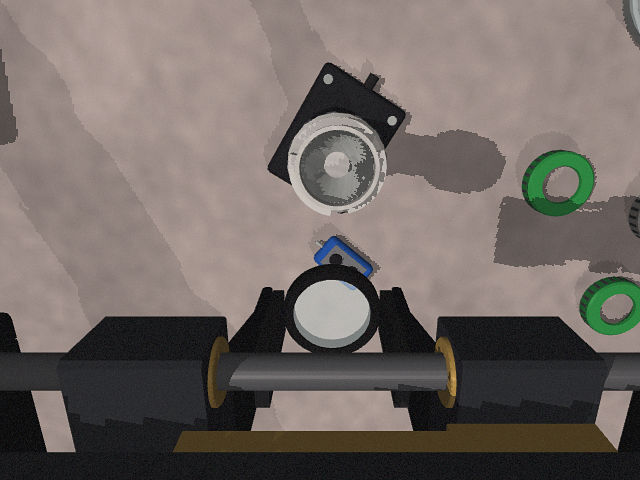

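The mouth is at pixel (337,163), giving world (0.5238, 0.0592). The lens is still level in the fingers at (332,312). I'll move it over the mouth and lower it.

```bash
python3 -m inch '[[25,5,0,0,0,0],[48.8,10.7,-10,0,0,0],[48.8,10.7,-40,0,0,0],[48.8,10.7,-65,0,0,0],[48.8,10.7,-70,0,0,0],[48.8,10.7,-70,0,0,0],[48.8,10.7,-70,0,0,0],[48.8,10.7,-70,0,0,0],[48.8,10.7,-70,0,0,0],[48.8,10.7,-70,0,0,0]]'; python3 -m inch '[[0,0,-1,0,0,0],[0,0,-2,0,0,0],[0,0,-3,0,0,0],[0,0,-4,0,0,0],[0,0,-4,0,0,0],[0,0,-4,0,0,0]]'
```

```text
time: 11.9
position: [0.5243, 0.0591, 0.1786]
tool_rot: [3.121, 0.358, 0.0]
ft_force: [-0.2, -0.4, -0.7]
grip_width: 0.469
grip_force: 10.0
time: 12.65
position: [0.5242, 0.0591, 0.1744]
tool_rot: [3.121, 0.359, -0.0]
ft_force: [-0.1, 1.3, -0.7]
grip_width: 0.469
grip_force: 10.0
```

```bash
python3 -m inch '[[0,0,-1,0,0,0],[0,0,-2,0,0,0],[0,0,-2,0,0,0],[0,0,-2,0,0,0]]'; python3 -m inch '[[0,0,-1,0,0,0],[0,0,-1,0,0,0],[0,0,-1,0,0,0]]';
```

```text
time: 13.15
position: [0.5242, 0.0591, 0.1724]
tool_rot: [3.121, 0.359, -0.0]
ft_force: [-1.2, -0.7, -0.2]
grip_width: 0.466
grip_force: 10.0
time: 13.52
position: [0.5242, 0.0591, 0.1714]
tool_rot: [3.121, 0.359, -0.0]
ft_force: [0.1, -0.7, -0.2]
grip_width: 0.466
grip_force: 10.0
```

```bash
python3 -m inch '[[0,0,-0.5,0,0,0],[0,0,-1,0,0,0],[0,0,-1,0,0,0],[0,0,-1,0,0,0]]'; python3 -m inch '[[0,0,-1,0,0,0],[0,0,-1,0,0,0],[0,0,-1,0,0,0]]';
```

```text
time: 14.02
position: [0.5242, 0.0591, 0.1704]
tool_rot: [3.121, 0.359, -0.0]
ft_force: [0.6, -0.0, -0.2]
grip_width: 0.466
grip_force: 10.0
time: 14.4
position: [0.5241, 0.0591, 0.1693]
tool_rot: [3.121, 0.359, -0.0]
ft_force: [0.1, -0.2, -0.4]
grip_width: 0.468
grip_force: 10.0
```

```bash
python3 -m inch '[[0,0,-0.7,0,0,0],[0,0,-0.7,0,0,0],[0,0,-0.7,0,0,0]]'
```

```text
time: 14.78
position: [0.5243, 0.0591, 0.1692]
tool_rot: [3.121, 0.359, 0.0]
ft_force: [-3.3, 0.0, 5.2]
grip_width: 0.475
grip_force: 12.9
```

Light contact at 5 N, so I release, rise and look.

```bash
python3 -m inch '[[0,0,0.5,0,0,0],[0,0,0.5,0,0,0],[0,0,0.5,0,0,0]]' 60; python3 -m inch '[[0,0,20,0,0,0],[-15,-3,50,0,0,0],[-40,-8,70,0,0,0],[-40,-8,70,0,0,0],[-40,-8,70,0,0,0]]'; python3 -c "
from e import *
f='w8.png'; im,d,K,T=shot('wrist',f); W=cloud(d,K,T); r=np.hypot(W[...,0]-.5238,W[...,1]-.0592)
m=(r<.0155)&(W[...,2]>.15)&(W[...,2]<.25); q=W[m]; A=np.c_[q[:,:2]-[.5238,.0592],np.ones(len(q))]; x=np.linalg.lstsq(A,q[:,2],rcond=None)[0]; print('lens top plane (slope deg, z)',np.degrees(x[:2]),x[2])
m=(r>.0225)&(r<.0245)&(abs(W[...,2]-.19)<.005); print('rim z',np.median(W[m][:,2]))
cv2.imwrite('pics/c8.png',cv2.resize(im[80:260,220:460],(640,480)))"
```

```text
time: 15.15
position: [0.524, 0.0592, 0.1688]
tool_rot: [-3.121, -0.359, 0.001]
ft_force: [-0.4, -0.0, 0.9]
grip_width: 0.666
grip_force: 0.0
time: 15.78
position: [0.4843, 0.0509, 0.2385]
tool_rot: [3.121, 0.358, -0.0]
ft_force: [-0.8, -0.1, 0.2]
grip_width: 0.688
grip_force: 0.0
lens top plane (slope deg, z) [-0.0462 -0.1022] 0.19448299986070094
rim z 0.1913841101777961
```

View pics/c8.png

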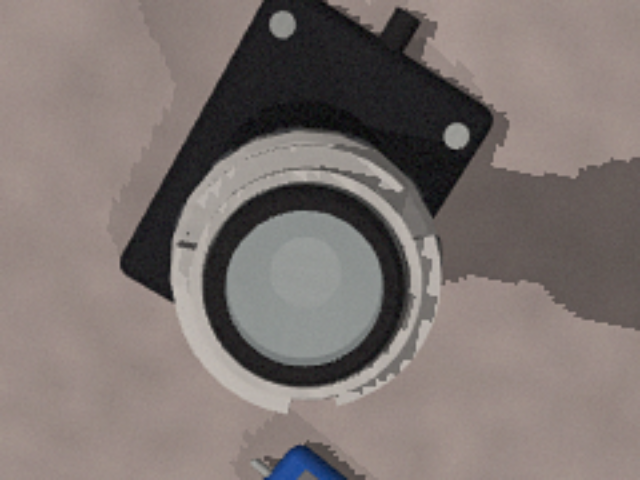

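The lens lies flat in the mouth: 0.1° tilt, top about 4 mm above the rim. The gap in the ribs is visible at bottom (315,405). Next is the ring, turning the wrist ccw on the way to leave room for screwing cw.

```bash
python3 -m inch '[[0,-20,0,0,0,10],[6,-50,0,0,0,20],[12,-80,0,0,0,30],[20,-110,0,0,0,40],[28,-140,0,0,0,50],[36,-170,0,0,0,60],[44,-200,0,0,0,70],[50,-225,0,0,0,80],[58,-250,-10,0,0,90],[66,-275,-20,0,0,100],[74,-300,-30,0,0,110],[80,-320,-40,0,0,120],[86,-335,-55,0,0,130],[92,-345,-70,0,0,140],[92,-351,-79,0,0,150],[92,-351,-79,0,0,160],[92,-351,-79,0,0,160],[92,-351,-79,0,0,160]]' 87; python3 -c "
from e import *
f='w9.png'; im,d,K,T=shot('wrist',f); s=ctrl.get_state(); print(s['position'],s['tool_rot'],s['joint_positions'])
fit(f,.012,.024,(.5316,-.2944),.04); pe,_,_=fit(f,.006,.024,(.5316,-.2944),.04)
print(im[int(pe[0][1]),int(pe[0][0]+pe[1][0]*.4)])"
```

```text
time: 18.08
position: [0.5763, -0.2996, 0.1594]
tool_rot: [-0.193, -3.135, -0.002]
ft_force: [-0.1, 0.1, 0.4]
grip_width: 1.003
grip_force: 0.0
[ 0.5764 -0.2996  0.1597] [-0.1919 -3.1354 -0.0011] [ 1.0037  0.4397 -0.7505  1.4866  0.3026  1.3348  1.6783]
w9.png 3942 circ [ 0.5314 -0.2945] 0.033388336181640624 ell [ 0.5313 -0.2945] [0.066  0.0664] z50,95 [0.0184 0.0196] px ((330.1683654785156, 156.8732452392578), (84.93964385986328, 86.02327728271484), 3.3797895908355713)
w9.png 3948 circ [ 0.5314 -0.2945] 0.03339040222167969 ell [ 0.5312 -0.2945] [0.0661 0.0664] z50,95 [0.0184 0.0196] px ((330.1775817871094, 156.82420349121094), (84.91048431396484, 86.16348266601562), 4.086578369140625)
[154 156 163]
```

```bash
python3 -m inch '[[-25,3,-30,0,0,0],[-44.5,5.3,-80,0,0,0],[-44.5,5.3,-130,0,0,0],[-44.5,5.3,-160,0,0,0],[-44.5,5.3,-172,0,0,0],[-44.5,5.3,-177.5,0,0,0],[-44.5,5.3,-177.5,0,0,0],[-44.5,5.3,-177.5,0,0,0],[-44.5,5.3,-177.5,0,0,0]]'; python3 -m inch '[[0,0,0,0,0,0],[0,0,0,0,0,0],[0,0,0,0,0,0],[0,0,0,0,0,0],[0,0,0,0,0,0],[0,0,0,0,0,0]]' 58 25
```

```text
time: 19.25
position: [0.5323, -0.295, -0.0164]
tool_rot: [0.189, 3.135, -0.001]
ft_force: [0.9, -0.9, -1.0]
grip_width: 1.0
grip_force: 0.0
time: 20.0
position: [0.5317, -0.2946, -0.0173]
tool_rot: [-0.189, -3.136, -0.0]
ft_force: [-1.2, 0.4, 1.1]
grip_width: 0.753
grip_force: 25.0
```

Ring gripped at 65.5 mm. I lift it, carry it over the torch and stop just above the rim.

```bash
python3 -m inch '[[0,0,20,0,0,0],[0,0,70,0,0,0],[0,0,130,0,0,0],[0,0,190,0,0,0],[0,30,248,0,0,0],[0,80,260,0,0,0],[-3,130,260,0,0,0],[-5,180,260,0,0,0],[-7,230,260,0,0,0],[-7.5,280,260,0,0,0],[-7.5,330,260,0,0,0],[-7.5,353.7,255,0,0,0],[-7.5,353.7,230,0,0,0],[-7.5,353.7,205,0,0,0],[-7.5,353.7,195,0,0,0],[-7.5,353.7,195,0,0,0],[-7.5,353.7,195,0,0,0],[-7.5,353.7,195,0,0,0],[-7.5,353.7,195,0,0,0]]'; python3 -c "
from h import *
s=ctrl.get_state(); print(s['position'],s['joint_positions'],s['torque'])"
```

```text
time: 22.38
position: [0.5245, 0.0591, 0.1782]
tool_rot: [0.189, 3.135, 0.0]
ft_force: [0.4, 0.3, -0.6]
grip_width: 0.75
grip_force: 25.0
[0.52451498 0.05912248 0.17819203] [ 0.76976368  0.17517166 -1.01654457  1.75844247  0.15492394  1.29265335
  1.16781855] [ 0.13467392 -0.10522396 -0.00231255]
```

```bash
python3 -m inch '[[-0.4,0,-3,0,0,0],[-0.4,0,-6,0,0,0],[-0.4,0,-7,0,0,0],[-0.4,0,-8,0,0,0],[-0.4,0,-8,0,0,0]]'; python3 -m inch '[[0,0,-1,0,0,0],[0,0,-2,0,0,0],[0,0,-2,0,0,0]]'
```

```text
time: 23.0
position: [0.5238, 0.0591, 0.1696]
tool_rot: [-0.189, -3.136, -0.0]
ft_force: [-0.7, -0.0, 0.5]
grip_width: 0.75
grip_force: 25.0
time: 23.38
position: [0.5238, 0.0591, 0.1676]
tool_rot: [-0.189, -3.136, -0.0]
ft_force: [1.0, 0.1, -0.7]
grip_width: 0.751
grip_force: 25.0
```

```bash
python3 -m inch '[[0,0,-1,0,0,0],[0,0,-1,0,0,0]]'; python3 -m inch '[[0,0,-1,0,0,0],[0,0,-1,0,0,0]]'
```

```text
time: 23.62
position: [0.5238, 0.0591, 0.1666]
tool_rot: [-0.189, -3.136, -0.0]
ft_force: [-0.6, -0.5, -0.8]
grip_width: 0.75
grip_force: 25.0
time: 23.88
position: [0.5239, 0.0592, 0.1657]
tool_rot: [0.189, 3.136, 0.0]
ft_force: [0.2, -0.5, -0.1]
grip_width: 0.755
grip_force: 25.0
```

```bash
python3 -m inch '[[0,0,-1,0,0,0],[0,0,-1,0,0,0]]'; python3 -m inch '[[0,0,-1,0,0,0],[0,0,-1,0,0,0]]'
```

```text
time: 24.12
position: [0.524, 0.0592, 0.1653]
tool_rot: [0.189, 3.135, -0.0]
ft_force: [-1.3, 0.2, 5.5]
grip_width: 0.75
grip_force: 25.0
time: 24.38
position: [0.5241, 0.0592, 0.165]
tool_rot: [0.189, 3.135, -0.001]
ft_force: [-3.4, -0.8, 10.3]
grip_width: 0.751
grip_force: 25.0
```

Contact with the lip 7.3 mm above the rim, so the lugs are on the low ends of the ribs. I ease off to about 5 N and turn cw to find the gap.

```bash
python3 -m inch '[[0,0,0.7,0,0,-3],[0,0,0.7,0,0,-6],[0,0,0.7,0,0,-6]]';  python3 -m inch '[[0,0,0,0,0,-3],[0,0,0,0,0,-6],[0,0,0,0,0,-6]]'; python3 -c "
from h import *
s=ctrl.get_state(); print(s['torque'])"
```

```text
time: 24.75
position: [0.5248, 0.0591, 0.1652]
tool_rot: [0.352, 3.119, 0.0]
ft_force: [1.2, 0.2, 4.9]
grip_width: 0.754
grip_force: 25.0
time: 25.12
position: [0.5233, 0.0591, 0.1638]
tool_rot: [-0.513, -3.098, -0.0]
ft_force: [-0.9, -0.3, 0.2]
grip_width: 0.755
grip_force: 25.0
[ 0.07012567 -0.13576164  0.06024297]
```

The lugs dropped off into the gap. I lower gently until the lip meets the lens.

```bash
python3 -m inch '[[0,0,-0.7,0,0,-1],[0,0,-0.7,0,0,-2],[0,0,-0.7,0,0,-2]]'; python3 -m inch '[[0,0,-0.7,0,0,0],[0,0,-0.7,0,0,0]]'; python3 -m inch '[[0,0,-0.5,0,0,0],[0,0,-0.5,0,0,0]]'
```

```text
time: 25.5
position: [0.5237, 0.0591, 0.1636]
tool_rot: [-0.569, -3.089, -0.0]
ft_force: [0.5, 0.1, -0.2]
grip_width: 0.75
grip_force: 25.0
time: 25.75
position: [0.5238, 0.0591, 0.1629]
tool_rot: [-0.569, -3.09, -0.0]
ft_force: [0.4, 0.1, -0.5]
grip_width: 0.75
grip_force: 25.0
time: 26.0
position: [0.5238, 0.0591, 0.1626]
tool_rot: [0.569, 3.089, -0.0]
ft_force: [-0.1, -1.1, 2.9]
grip_width: 0.748
grip_force: 25.0
```

Lip on the lens at 2.9 N and the expected height. Now I screw cw, following the thread down.

```bash
python3 -m inch '[[0,0,-0.1,0,0,-5],[0,0,-0.2,0,0,-10],[0,0,-0.3,0,0,-15],[0,0,-0.3,0,0,-20],[0,0,-0.3,0,0,-20]]'; python3 -c "
from h import *
s=ctrl.get_state(); print(s['torque'])"; python3 -m inch '[[0,0,-0.2,0,0,-5],[0,0,-0.3,0,0,-10],[0,0,-0.5,0,0,-15],[0,0,-0.5,0,0,-15]]'; python3 -c "
from h import *
s=ctrl.get_state(); print(s['torque'])"
```

```text
time: 26.62
position: [0.5243, 0.0592, 0.1626]
tool_rot: [1.096, 2.943, 0.001]
ft_force: [-0.3, -0.1, 2.4]
grip_width: 0.753
grip_force: 25.0
[ 0.02503538 -0.21558945 -0.03062402]
time: 27.12
position: [0.5242, 0.0592, 0.1622]
tool_rot: [1.469, 2.776, 0.001]
ft_force: [0.4, 1.1, 3.2]
grip_width: 0.753
grip_force: 25.0
[-0.0063189  -0.17966992  0.01090698]
```

```bash
cat > t.py <<'E'
from h import *
s=ctrl.get_state(); r=s['tool_rot']; print('turn',2*np.degrees(np.arctan2(r[0],r[1]))%360,'torque',s['torque'],'j7',s['joint_positions'][6])
E
python3 -m inch '[[0,0,-0.3,0,0,-5],[0,0,-0.5,0,0,-10],[0,0,-0.8,0,0,-15],[0,0,-0.8,0,0,-15]]';python3 t.py; python3 -m inch '[[0,0,-0.3,0,0,-5],[0,0,-0.5,0,0,-10],[0,0,-0.5,0,0,-10]]'; python3 t.py
```

```text
time: 27.62
position: [0.5243, 0.0592, 0.1615]
tool_rot: [1.817, 2.561, 0.001]
ft_force: [0.5, -0.6, 4.5]
grip_width: 0.752
grip_force: 25.0
turn 70.71979111799162 torque [-0.04134207 -0.17366623  0.01635252] j7 0.07179849695191785
time: 28.0
position: [0.5244, 0.0592, 0.161]
tool_rot: [2.034, 2.393, 0.001]
ft_force: [1.6, 0.4, 5.4]
grip_width: 0.752
grip_force: 25.0
turn 80.72611407026626 torque [ 0.01585899 -0.11076875 -0.01985215] j7 -0.09962709922798757
```

```bash
python3 -m inch '[[0,0,-0.3,0,0,-5],[0,0,-0.5,0,0,-10],[0,0,-0.5,0,0,-10]]';python3 t.py; python3 -m inch '[[0,0,-0.2,0,0,-5],[0,0,-0.4,0,0,-8],[0,0,-0.4,0,0,-8]]'; python3 t.py
```

```text
time: 28.38
position: [0.5245, 0.0593, 0.1607]
tool_rot: [2.235, 2.206, 0.002]
ft_force: [-0.5, -0.6, 6.7]
grip_width: 0.752
grip_force: 25.0
turn 90.73120104204403 torque [-0.04080612 -0.06958661 -0.01755376] j7 -0.27124679684825237
time: 28.75
position: [0.5246, 0.0593, 0.1605]
tool_rot: [2.383, 2.045, 0.002]
ft_force: [-0.7, 0.2, 7.1]
grip_width: 0.754
grip_force: 25.0
turn 98.71057603008866 torque [-0.09911742 -0.07399277 -0.02469998] j7 -0.40826462385217993
```

```bash
python3 -m inch '[[0,0,-0.1,0,0,-3],[0,0,-0.2,0,0,-5],[0,0,-0.2,0,0,-5]]';python3 t.py; python3 -m inch '[[0,0,0,0,0,-3],[0,0,0,0,0,-5],[0,0,0,0,0,-5]]';python3 t.py
```

```text
time: 29.12
position: [0.5247, 0.0592, 0.1603]
tool_rot: [2.469, 1.94, 0.002]
ft_force: [-0.7, -1.0, 7.0]
grip_width: 0.752
grip_force: 25.0
turn 103.69975943527103 torque [-0.0317861  -0.05374647 -0.01771684] j7 -0.49393464515722735
time: 29.5
position: [0.5247, 0.0592, 0.1602]
tool_rot: [2.552, 1.83, 0.003]
ft_force: [0.5, -0.3, 6.2]
grip_width: 0.751
grip_force: 25.0
turn 108.70107958377133 torque [-0.02074329 -0.16151223  0.03824357] j7 -0.5797054312611944
```

```bash
python3 -m inch '[[0,0,0,0,0,-3],[0,0,0,0,0,-5],[0,0,0,0,0,-5]]';python3 t.py; python3 -m inch '[[0,0,0,0,0,-3],[0,0,0,0,0,-3]]';python3 t.py
```

```text
time: 29.88
position: [0.5244, 0.059, 0.16]
tool_rot: [2.628, 1.718, 0.001]
ft_force: [0.0, -1.4, 5.4]
grip_width: 0.754
grip_force: 25.0
turn 113.65196890421477 torque [-0.11291367 -0.01827434  0.31113125] j7 -0.6649169652998577
time: 30.12
position: [0.5247, 0.0596, 0.16]
tool_rot: [2.671, 1.651, 0.003]
ft_force: [0.9, 0.7, 5.5]
grip_width: 0.754
grip_force: 25.0
turn 116.57015247807193 torque [ 0.00525291 -0.29787006  0.82289684] j7 -0.7157552483235287
```

The torque rises at a turn of about 113°, with the lip at 1.8 mm, so the ring is at the stops. One small snug more, then release, rise and check.

```bash
python3 -m inch '[[0,0,0,0,0,-1.5],[0,0,0,0,0,-1.5]]';python3 t.py; python3 -m inch '[[0,0,0.8,0,0,-1],[0,0,0.8,0,0,0],[0,0,0.8,0,0,0]]'; python3 t.py; python3 -m inch '[[0,0,0,0,0,0],[0,0,0,0,0,0],[0,0,0,0,0,0],[0,0,0,0,0,0],[0,0,20,0,0,0],[0,0,50,0,0,0],[0,30,90,0,0,0],[0,60,100,0,0,0],[0,60,100,0,0,0],[0,60,100,0,0,0]]' 87; python3 -c "
from e import *
f='w10.png'; im,d,K,T=shot('wrist',f); W=cloud(d,K,T); s=ctrl.get_state(); print(s['position'])
r=np.hypot(W[...,0]-.5238,W[...,1]-.0592); m=(r>.020)&(r<.030)&(W[...,2]>.18)&(W[...,2]<.22); q=W[m]
x=np.linalg.lstsq(np.c_[q[:,:2]-[.5238,.0592],np.ones(len(q))],q[:,2],rcond=None)[0]; print('ring top',len(q),x[2],'tilt',np.degrees(x[:2]))
i2,d2,K2,T2=shot('side','d10.png')
W=cloud(d2,K2,T2); r=np.hypot(W[...,0]-.5238,W[...,1]-.0592); m=(r>.020)&(r<.030)&(W[...,2]>.18)&(W[...,2]<.22); print('side top',m.sum(),np.median(W[m][:,2]))
h=K@(T[:3,:3].T@(np.array([.5238,.0592,.19])-T[:3,3])); u,v=(h[:2]/h[2]).astype(int); print(u,v); v0,u0=max(v-75,0),max(u-75,0)
cv2.imwrite('pics/c10.png',np.hstack([cv2.resize(im[v0:v0+150,u0:u0+150],(400,400)),cv2.resize(i2[215:295,300:380],(400,400))]))"
```

```text
time: 30.38
position: [0.525, 0.0599, 0.16]
tool_rot: [2.694, 1.614, 0.004]
ft_force: [3.4, 0.4, 5.1]
grip_width: 0.754
grip_force: 25.0
turn 118.15100683043579 torque [ 0.26709669 -0.75385669  1.14117012] j7 -0.7429861895266668
time: 30.75
position: [0.5246, 0.0594, 0.1601]
tool_rot: [2.698, 1.609, 0.003]
ft_force: [4.8, 2.3, 2.3]
grip_width: 0.752
grip_force: 25.0
turn 118.36728293779022 torque [ 0.29507717 -1.21902144  0.62991404] j7 -0.7448120597489363
time: 32.0
position: [0.5236, 0.1181, 0.2594]
tool_rot: [2.699, 1.608, -0.002]
ft_force: [0.9, 0.2, -0.4]
grip_width: 1.003
grip_force: 0.0
[0.5236 0.1176 0.2592]
ring top 2968 0.19613328865341917 tilt [ 0.069  -0.0546]
side top 262 0.19590761651031763
374 314
```

View pics/c10.png

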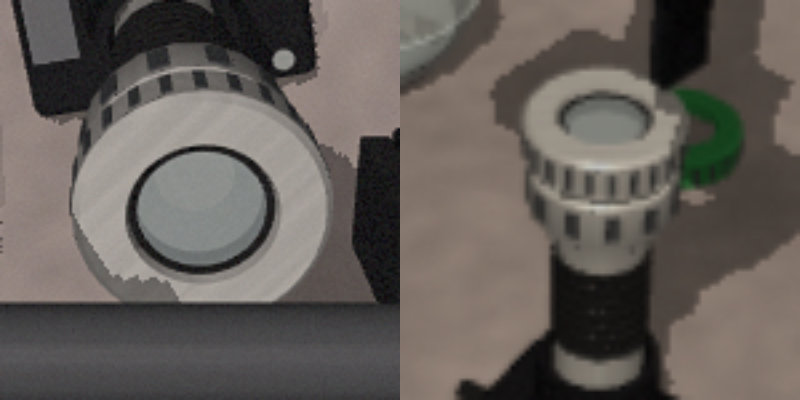

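The ring sits level at its home height after release (top reads 196.1 mm; the camera reads about 1.2 mm high). The lens is inside and the gripper is clear, so I hand in.

```bash
python3 -c "
from bench import ctrl
print(ctrl.close_job())"
```

```text
the job is handed in; nothing more can be done
None
```

The lens is seated flat in the torch's mouth and the ring is screwed clockwise onto its stops (about 1.1 N m at the end); I handed the job in at about 32 s with the gripper clear, and no verdict was returned.

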